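Tighten the union nut on the sloping branch, by hand and then with the wrench

ROBOT

A 7-joint arm with a two-finger parallel gripper is mounted at the origin on the work surface; the furniture and walls round the work are solid. World frame = base frame: x ahead of the robot, y to its left, z up, the work surface at z = 0. Lengths are in mm, angles in rad, forces in N, time in s.
With the tool pointing down it reaches from about 400 to 900 mm from the base axis. Payload 5.6 kg.
Tool frame: the origin (TCP) lies midway between the tips of the shut fingers; the grasp point (between the pads) lies 19 mm behind it; z points along the fingers, y is the line along which they close (so a half turn about z gives the same grasp; the last joint's range is limited). The gripper opens to 92 mm and grips with 3 to 60 N. Pads are 20 mm wide; open, the fingers measure 128 mm over their backs; the gripper's body (75 mm by 189 mm) begins 69 mm behind the grasp point.
Start: joints at [1.19, 0.468, -0.012, 1.603, 0.006, 1.071, -0.056], TCP at [215.376, -613.289, 179.092] pointing down, gripper open.
Joint ranges: [-2.53, 2.53], [-0.31, 2.02], [-1.57, 1.55], [0.28, 2.44], [-1.29, 4.43], [0.15, 1.84], [-2.92, 2.92]. Speed limits (rad/s): [2.57, 2.57, 3.14, 3.14, 3.14, 3.14, 3.14].

INTERFACE

Orientations are given as a rotation vector (axis times angle).
In Python, from cell import robot, grip, kin, viewer gives the robot as it stands. Calls block until the motion is done:
- robot.movep(position, orientation): joint-space move of the TCP to a pose.
- robot.servo_line(position, feed=150, rotation=None): straight line of the TCP; rotation=None keeps the orientation; feed is the mean speed in mm/s.
- robot.goto_joints(angles): joint-space move.
- grip(opening, newtons=None): opening from 0.0 (shut) to 1.0 (fully open); newtons is the grip in N (None keeps the last); returns when the fingers have stopped.
- robot.hold(seconds).
- kin.ik(position, orientation): joint angles nearest the present ones, or None.
- robot.observe(): the state.
- viewer.read_camera(name): name is "side" or "top"; returns the picture (420x560x3 uint8, red, green, blue); there is no depth.
- viewer.camera_info(name): a dict with "camera_matrix" (3x3 intrinsics, pixels), "R" (3x3) and "t" (3): a world point X has camera coordinates R X + t. Camera axes: x right, y down, z forward; pixel columns grow to the right and rows downward; lengths in mm; the calibration is good to about 2 mm. A picture is of the moment at which its call begins. camera_info takes no time and is no camera call.
A pose or a line that the arm cannot do raises robot.IKError and nothing moves.
- robot.job_done(): hands the job in; it is judged then, once.
Trained networks look in the newest picture that a camera, given by its name, has taken for a name from the list of things; names that differ only in an ending like _2 or _b are one class to them, and where a whole thing is asked for, a point or a joint stands for the part that bears it (a point fixed in the world has none). Each returns a list of dicts, best first, with "confidence" (0 to 1); they miss things now and then, are a little off and sometimes report something else, mostly with a low value. They report only what shows in the picture. A call takes as long as a camera call.
- viewer.silhouettes(name, camera): "mask" (420x560 bool, what is visible of it).
- viewer.pinpoint(name, camera): "at" ([x, y, z] in mm, in the coordinates of the camera as it stood for that picture, good to about 4 mm: a listed point, or the origin of a listed thing).
The state is a dict: "t": time; "joints": joint angles; "joint_velocities": joint speeds; "joint_torque": joint torques, N m; "tcp_pos": TCP position; "tcp_rot": TCP orientation; "contact_force": force on the tool from outside, world axes, zero at the start; "wrist_torque": the same for the moment, N m; "grip_width": opening from 0.0 (shut) to 1.0 (fully open); "grip_force": force on a finger pad.
Only numpy, scipy, OpenCV 4.12 (cv2) and the standard library are available. Lean on these libraries where they do the work, as an engineer would, in place of code of your own. Each camera call takes 0.05 s, during which the arm holds its last target. There are 200 camera calls.

TASK

Make the joint on the sloping branch of the brass Y fitting tight: spin its big hex union nut clockwise (seen from its outer end) with the gripper, regrasping as needed, only until it is finger-tight; do not force it further with the fingers. Then take the open-ended wrench and turn the nut on clockwise to its hard stop, about a twelfth of a turn further. Finally lay the wrench down flat on the bare table without dropping it, and leave the spool, the tape roll and the carton where they are.

Things in the scene. Friction and masses are not known exactly. Their poses are not given: they have to be found in the camera images.
- y_fitting: Brass pipe Y fitting fixed to the table on a blue base plate 150x120x10 mm. Origin on the table under the crossing of pipe and branch axes; x along the pipe (axis 75 mm up, radius up to 29 mm, x -68 to +84 mm), z up. The branch (radius 22 mm) leaves the pipe, leaning 28 degrees from vertical towards -x, and carries the union nut. It never moves in a run.
- union_nut: Brass hex nut, captive on the branch, 46 mm across flats, 26 mm high, red dot at one corner. Origin: centre of its lower face, on a dark collar (radius 28 mm, 5 mm thick). z: outward along its axis, 28 degrees from vertical; x: to the dotted corner (corners every 60 degrees); y: middle of a flat. It turns but does not travel axially.
- nut_run (a joint): How far the nut is run down, rad, growing clockwise seen from its outer end. It runs easily (0.07 N m) and stays where left; finger-tight at 3.14, where it meets the seat and resistance rises suddenly. Starts 1.3 to 2.1 rad short of that.
- nut_snug (a joint): How far the nut has been turned on beyond finger-tight, rad, clockwise; starts at 0, needs about 1 N m to move, stays where it is left, hard stop at 0.52 (30 degrees).
- open_wrench: Steel open-ended wrench lying flat, 14 mm thick, 0.45 kg. Origin: centre of jaw opening, mid-thickness. x points out of the mouth, z up. Jaw faces at y = +-24 mm (2 mm wider than the nut: about 5 degrees of play each way), from x = -26 (jaw bottom; touches a nut corner when seated) to +16, rounded ends to +23; head 76 mm wide.
- tape_roll: Bystander: roll of tan tape lying flat, 96 mm diameter, 25 mm high, origin under its centre.
- thread_spool: Bystander: upright white thread spool with black ends, 45 mm diameter, 61 mm high, origin under its centre.
- suture_carton: Bystander: small white and blue carton, 54 x 80 x 26 mm, origin under its centre.
- tail_end (a point): Outer end of the fixed steel hose tail (at most 20 mm thick), which sticks out 23 mm beyond the nut's outer face on the nut's axis, 49 mm from the nut's origin.
- wrench_grip (a point): Good place to grip the wrench: on the 20 mm wide, 14 mm thick handle, 100 mm behind the jaw centre, mid-thickness. The handle runs along the wrench's x axis from -56 to -206 mm.

How it is judged:
By the outcome, as a careful person would: the job done as asked, in the order asked, and still so for the second after the job is handed in, with the robot touching nothing.
It also fails if it takes over 72 s, if anything falls off the work surface, if the arm or the gripper's body presses on something with over 40 N, if the wrist force passes 120 N, or if a joint passes its speed limit or range.

## Working session

There is one attempt and no reset: what is moved stays moved. The work goes in short steps, each a Python script; the robot and the scene stay as the last script left them, time stands still between calls to the robot, and variables do not carry over. Pictures are saved under pics/ and viewed, at most 10 in all, crops included, and the job is handed in when it is done.

```bash
ls; mkdir -p pics
cat > h.py <<'E'
import numpy as np, cv2
from scipy.spatial.transform import Rotation as R
from cell import robot, grip, kin, viewer
def cam2w(p,c):
    i=viewer.camera_info(c); return np.array(i["R"]).T@(np.array(p)-np.array(i["t"]))
def w2pix(X,c):
    i=viewer.camera_info(c); q=np.array(i["camera_matrix"])@(np.array(i["R"])@np.array(X)+np.array(i["t"])); return q[:2]/q[2]
def find(n,c):
    return [(np.round(cam2w(d["at"],c),1),round(d["confidence"],2)) for d in viewer.pinpoint(n,c)[:2]]
def st():
    s=robot.observe(); return s
E
python3 - <<'E'
from h import *
ims=[]
for c in("side","top"):
    im=viewer.read_camera(c); cv2.imwrite(f"pics/{c}0.png",im[:,:,::-1])
    i=viewer.camera_info(c); print(c,"campos",-np.array(i["R"]).T@i["t"], np.array(i["R"]).round(2).tolist())
    for n in("y_fitting","union_nut","tail_end","open_wrench","wrench_grip","tape_roll","thread_spool","suture_carton"):
        print(n,find(n,c))
print(robot.observe())
E
```

```text
pics
side campos [587.09972205 914.33551571 699.6870335 ] [[-1.0, 0.06, 0.0], [0.03, 0.52, -0.85], [-0.05, -0.85, -0.52]]
y_fitting [(array([ 6.004e+02,  3.080e+01, -1.000e-01]), 0.72)]
union_nut [(array([560.5,  15.3, 161.6]), 0.78)]
tail_end [(array([537.3,   8.7, 204.2]), 0.71)]
open_wrench [(array([ 467.1, -180.6,    6.3]), 0.59)]
wrench_grip [(array([ 450.3, -271.6,   11. ]), 0.57)]
tape_roll [(array([ 652.4, -214.3,   -1.9]), 0.87), (array([462.2, 234.7,  -3. ]), 0.63)]
thread_spool [(array([462.3, 234. ,  -3.9]), 0.66)]
suture_carton [(array([436.6,  51.4,  -3.1]), 0.8)]
top campos [ 4.50436192e+02 -9.35663907e-01  9.84166376e+02] [[-0.01, -1.0, -0.01], [-1.0, 0.01, -0.09], [0.09, 0.01, -1.0]]
y_fitting [(array([606.9,  27.4,   1.6]), 0.67)]
union_nut [(array([561.6,  12.6, 159.8]), 0.94)]
tail_end [(array([538.3,   6.5, 203.4]), 0.74), (array([467. , 230.4,  -0.8]), 0.56)]
open_wrench [(array([ 466.6, -169.7,    7. ]), 0.88)]
wrench_grip [(array([ 451.4, -268.5,    9.2]), 0.88)]
tape_roll [(array([ 6.484e+02, -2.159e+02, -3.000e-01]), 0.89)]
thread_spool [(array([462.8, 229.5,  -4.5]), 0.81)]
suture_carton [(array([430.3,  56.9,  -7.4]), 0.84)]
{'t': 0.9, 'joints': array([ 1.18998095,  0.46743468, -0.01160724,  1.60269817,  0.00599637,
        1.0713601 , -0.05634618]), 'joint_velocities': array([ 0.00098752,  0.0010632 , -0.00115157,  0.00127954,  0.00083482,
       -0.00054085, -0.00071393]), 'joint_torque': array([ 5.42204198e-04, -5.20403981e+01, -1.20820384e-02, -2.44057220e+01,
       -5.66293916e-02,  1.13767720e-02, -2.39432853e-05]), 'tcp_pos': array([ 215.4021129 , -613.30500296,  179.13554276]), 'tcp_rot': array([ 3.09677783e+00,  5.27921597e-01, -5.27728079e-06]), 'contact_force': array([ 0.03304239, -0.09274515,  0.02670224]), 'wrist_torque': array([0.053896  , 0.01343726, 0.0441379 ]), 'grip_force': 0.0, 'grip_width': 1.000004692343863}
```

View pics/side0.png

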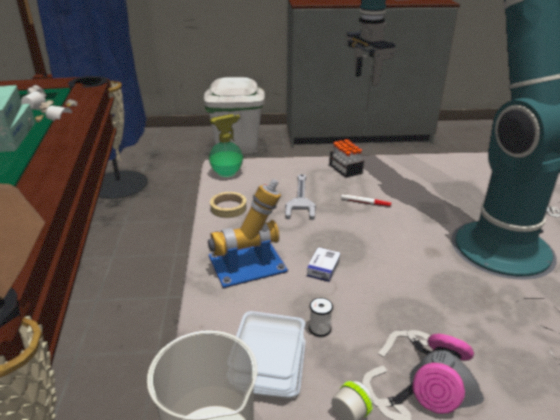

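View pics/top0.png

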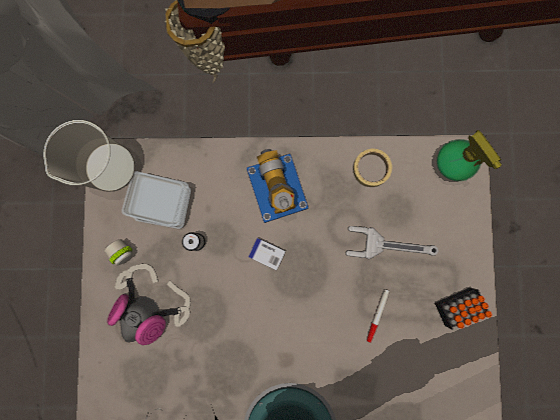

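Side: Y fitting at about (245,240), with the nut and tail at (262,197) and the wrench at (300,200). Top: nut at (283,197), wrench mouth at (365,242), handle running right to (435,250). Next I'll find the nut axis and the red dot.

```bash
cat >> h.py <<'E'
def nutframe(fit,yaw,L=97.):
    # yaw: direction of fitting x axis; returns axis, lean-perp basis, origin of nut
    c,s=np.cos(yaw),np.sin(yaw); a=np.deg2rad(28)
    ax=np.array([-c*np.sin(a),-s*np.sin(a),np.cos(a)])
    u=np.array([s,-c,0.]); return ax,u,np.cross(ax,u)
E
python3 - <<'E'
from h import *
from scipy.optimize import least_squares
F=np.array([603.6,29.1]); N=np.array([561,14,160.7]); T=np.array([537.8,7.6,203.8])
def f(p):
    ax,u,v=nutframe(0,p[2]); X=np.array([p[0],p[1],75]); n=X+p[3]*ax
    return np.r_[p[:2]-F,n-N,n+49*ax-T]
r=least_squares(f,[603,29,.3,97]); p=r.x; print(p,r.fun.round(1))
ax,u,v=nutframe(0,p[2]); n=np.array([p[0],p[1],75])+p[3]*ax; print("nut",n,"axis",ax,np.rad2deg(p[2]))
tiles=[]
for c in("side","top"):
    im=viewer.read_camera(c); hsv=cv2.cvtColor(im,cv2.COLOR_RGB2HSV)
    q=w2pix(n+13*ax,c).astype(int); S=22
    x0,y0=q-S; cr=im[y0:y0+2*S,x0:x0+2*S,::-1].copy()
    k=9; big=cv2.resize(cr,None,fx=k,fy=k,interpolation=cv2.INTER_CUBIC); big2=big.copy()
    for h,col in((0,(0,255,0)),(26,(255,255,0))):
        P=[n+h*ax+23*(np.cos(t)*u+np.sin(t)*v) for t in np.linspace(0,6.28,40)]
        cv2.polylines(big2,[np.array([((w2pix(X,c)-[x0,y0]+.5)*k) for X in P]).astype(int)],True,col,1)
    for h in(0,49):
        cv2.circle(big2,tuple(int(a) for a in (w2pix(n+h*ax,c)-[x0,y0]+.5)*k),4,(255,0,255),-1)
    tiles.append(np.vstack([big,big2])[:,:])
    sub=im[y0:y0+2*S,x0:x0+2*S].astype(int); red=sub[...,0]-1.7*np.maximum(sub[...,1],sub[...,2])
    ys,xs=np.where(red>20)
    for y,x in zip(ys,xs): print(c,x+x0,y+y0,sub[y,x])
out=np.hstack(tiles); print(out.shape)
out=cv2.resize(out,None,fx=.75,fy=.75,interpolation=cv2.INTER_AREA); print(out.shape)
cv2.imwrite("pics/nut.png",out)
E
```

```text
[6.03572683e+02 2.88350992e+01 3.19249844e-01 9.70009808e+01] [-0.  -0.3 -0.7  0.5 -0.1  0.7 -0.3  0.1]
nut [560.33452586  14.5424204  160.64678246] axis [-0.44574969 -0.14734571  0.88294759] 18.291668654081985
top 291 195 [140   6   5]
top 292 195 [152  48  11]
top 291 196 [142  51  52]
top 292 196 [147  34   0]
(792, 792, 3)
(594, 594, 3)
```

View pics/nut.png

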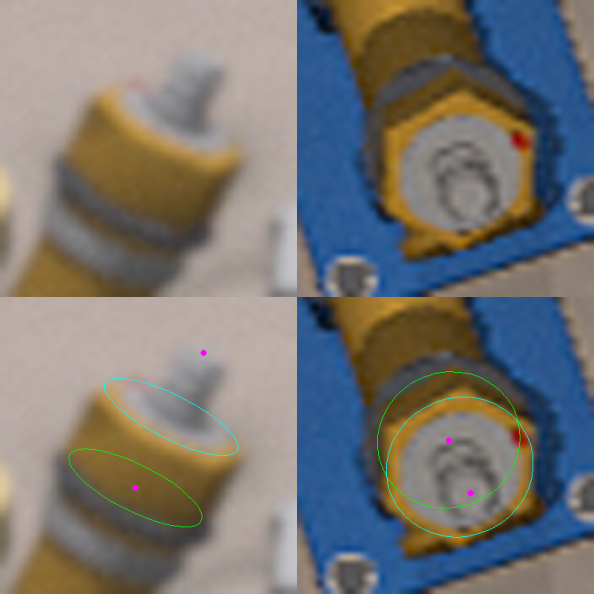

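The crop shows the hex outer face centred where the model predicts. The red dot is on the right-hand, slightly upper corner, at top-view pixel (291.6,195.5). Next: nut phase and IK planning.

```bash
cat >> h.py <<'E'
n0=np.array([560.3,14.5,160.6]); ax,u,v=nutframe(0,.3192)
def toolrot(g): # tool x at angle g (from u toward v, ccw seen from outer end), tool z=-ax
    X=np.cos(g)*u+np.sin(g)*v; Z=-ax; return R.from_matrix(np.c_[X,np.cross(Z,X),Z]).as_rotvec()
E
python3 - <<'E'
from h import *
i=viewer.camera_info("top"); Rm=np.array(i["R"]);C=-Rm.T@i["t"]
d=Rm.T@np.linalg.inv(i["camera_matrix"])@[291.6,195.5,1]
X=C+d*((n0+26*ax-C)@ax)/(d@ax)-n0; a=np.arctan2(X@v,X@u); print("dot r",np.hypot(X@u,X@v),"ang deg",np.rad2deg(a))
print("angle between u and right:",u,v)
q0=robot.observe()["joints"]
for k in range(-3,3):
  g=a+k*np.pi/3  # tool x toward a corner -> closing dir y across flats
  r=[]
  for dg in(0,-.5,-1,-1.5,-2,-2.3):
    q=kin.ik(n0+3*ax,toolrot(g+dg)); r.append(None if q is None else np.round(q,2).tolist())
  print(round(np.rad2deg(g)),[x and x[-1] for x in r],r[0])
E
```

```text
dot r 20.73593185273082 ang deg 7.772184539829435
angle between u and right: [ 0.31380707 -0.94948677  0.        ] [0.83834706 0.2770752  0.46947156]
-172 [0.51, 0.03, -0.43, -0.89, -1.35, -1.63] [0.68, 0.2, -0.72, 2.2, -0.06, 0.32, 0.51]
-112 [1.49, 1.05, 0.56, 0.08, -0.39, -0.67] [0.76, 0.22, -0.81, 2.2, 0.02, 0.32, 1.49]
-52 [1.95, 1.45, 1.53, 1.1, 0.6, 0.31] [1.12, 0.41, -1.27, 2.18, 0.68, 0.42, 1.95]
8 [-2.4, -2.86, 2.0, 1.5, 1.57, 1.31] [0.33, 0.15, -0.34, 2.22, -0.32, 0.33, -2.4]
68 [-1.44, -1.88, -2.35, -2.82, 2.04, 1.74] [0.49, 0.17, -0.51, 2.21, -0.22, 0.33, -1.44]
128 [-0.48, -0.94, -1.4, -1.84, -2.3, -2.59] [0.61, 0.19, -0.64, 2.2, -0.13, 0.32, -0.48]
```

```bash
cat >> h.py <<'E'
A=np.deg2rad(7.8)
def tq():
    s=robot.observe(); return round(float(s["wrist_torque"]@ax),3), s["contact_force"].round(1), round(s["t"],1)
E
python3 - <<'E'
from h import *
g=A-2*np.pi/3
robot.movep(n0+170*ax,toolrot(g)); print(tq())
robot.servo_line(n0+70*ax,feed=200); b=tq(); print(b)
robot.servo_line(n0+3.5*ax,feed=60); print(tq())
grip(0.0,15); s=robot.observe(); print(tq(),s["grip_width"]*92,s["grip_force"],s["joints"].round(2),((s["tcp_pos"]-n0)).round(1))
im=viewer.read_camera("side"); 
q=w2pix(n0,"side").astype(int); cr=im[q[1]-70:q[1]+50,q[0]-80:q[0]+80,::-1]
cv2.imwrite("pics/g1.png",cv2.resize(cr,None,fx=4,fy=4,interpolation=cv2.INTER_CUBIC))
E
```

```text
(0.028, array([ 0. , -0.4, -0.6]), 3.3)
(0.003, array([-0.8, -0.6,  0.2]), 4.0)
(0.023, array([ 0.4,  0. , -1. ]), 5.2)
(0.004, array([-0.2, -1.2, -0.6]), 6.4) 15.128594825063642 14.999439865350723 [ 0.45  0.16 -0.46  2.21 -0.25  0.33  1.73] [-1.6 -0.9  3. ]
```

View pics/g1.png

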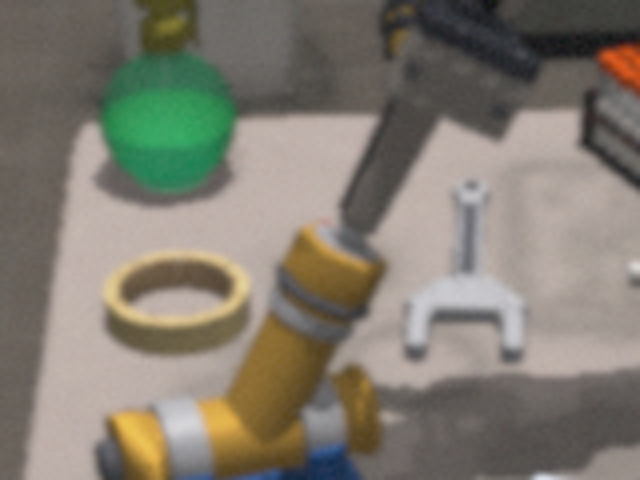

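The side view shows the fingers shut on the tail (15 mm), with tips at the nut's outer face near (355,235), not around the nut. I'll cross-check with the top camera and the projected TCP.

Run:
```python
from h import *
s=robot.observe(); print(s["tcp_pos"],R.from_rotvec(s["tcp_rot"]).as_matrix().round(3).tolist(),ax,s["grip_width"],s["grip_force"],s["contact_force"],s["wrist_torque"])
tiles=[]
for c in("side","top"):
    im=viewer.read_camera(c); q=w2pix(n0+30*ax,c).astype(int); S=45;x0,y0=q-S;k=4.4
    big=cv2.resize(im[y0:y0+2*S,x0:x0+2*S,::-1],None,fx=k,fy=k,interpolation=cv2.INTER_CUBIC)
    b2=big
    for h,col in((0,(0,255,0)),(26,(255,255,0)),(49,(255,0,255))):
        P=[n0+h*ax+(23 if h<40 else 8)*(np.cos(t)*u+np.sin(t)*v) for t in np.linspace(0,6.28,40)]
        cv2.polylines(b2,[np.array([((w2pix(X,c)-[x0,y0]+.5)*k) for X in P]).astype(int)],True,col,1)
    cv2.circle(b2,tuple(int(a) for a in (w2pix(s["tcp_pos"],c)-[x0,y0]+.5)*k),4,(0,0,255),-1)
    tiles.append(b2); print(c,find("tail_end",c),find("union_nut",c),find("y_fitting",c))
cv2.imwrite("pics/g2.png",np.hstack(tiles))
```

```text
[558.75903052  13.64706914 163.6488262 ] [[-0.895, 0.027, 0.446], [0.103, 0.984, 0.147], [-0.435, 0.177, -0.883]] [-0.44575704 -0.1473235   0.88294759] 0.16407275386832562 14.999429136514664 [ 0.22773112 -1.1727181  -0.79620928] [-0.42926172  0.33438492 -0.12199767]
side [(array([538.5,   6.1, 205.5]), 0.88), (array([557.5,  12.6, 160.5]), 0.58)] [(array([557.5,  13.1, 160.7]), 0.7)] [(array([599. ,  28.8,  -2.1]), 0.68)]
top [(array([539.6,   6.9, 205.5]), 0.9)] [(array([561.2,  17.3, 160.7]), 0.72)] [(array([6.045e+02, 2.640e+01, 5.000e-01]), 0.76)]
```

View pics/g2.png

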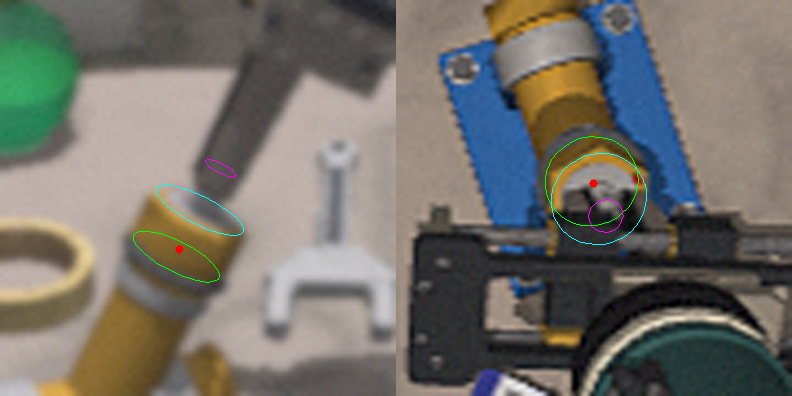

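Run:
```python
from h import *
grip(1.0); print(tq(),robot.observe()["grip_width"])
robot.servo_line(n0+95*ax,feed=150); grip(0.0,15)
s=robot.observe(); print(s["grip_width"],s["tcp_pos"]-n0,s["t"])
tiles=[]
for c in("side","top"):
    im=viewer.read_camera(c); q=w2pix(n0+60*ax,c).astype(int); S=50;x0,y0=q-S;k=4
    big=cv2.resize(im[y0:y0+2*S,x0:x0+2*S,::-1],None,fx=k,fy=k,interpolation=cv2.INTER_CUBIC)
    p=s["tcp_pos"]
    for X,col in((p,(0,0,255)),(p+88*ax,(0,255,0)),(n0+49*ax,(255,0,255))):
      cv2.circle(big,tuple(int(a) for a in (w2pix(X,c)-[x0,y0]+.5)*k),3,col,-1)
    tiles.append(big)
cv2.imwrite("pics/g3.png",np.hstack(tiles))
```

```text
(0.013, array([-0.5,  0.1,  0.1]), 8.0) 0.99745625601992
0.006633020531471478 [-42.35347637 -13.99416133  83.88075187] 10.1417
```

View pics/g3.png

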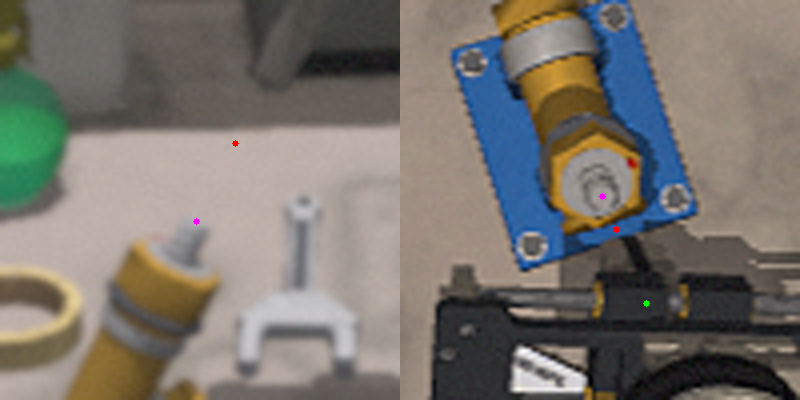

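The side crop shows the shut fingertips near (268,82), well off the reported TCP at (235,143). In the top view the tips are near (626,238), and the TCP projects to (617,230). I'll triangulate the real tip.

Run:
```python
from h import *
from scipy.optimize import least_squares
s=robot.observe(); p=s["tcp_pos"]; M=R.from_rotvec(s["tcp_rot"]).as_matrix()
pix={}
for c,xy in(("side",(268,82)),("top",(226,238))):
    x0=w2pix(n0+60*ax,c).astype(int)-50; pix[c]=x0+np.array(xy)/4-.5; print(c,pix[c],w2pix(p,c))
r=least_squares(lambda X:np.r_[w2pix(X,"side")-pix["side"],w2pix(X,"top")-pix["top"]],p)
print(r.x,r.fun,"offset world",r.x-p,"tool",M.T@(r.x-p))
im=viewer.read_camera("side"); x0,y0=w2pix(p,"side").astype(int)-[60,75]
big=cv2.resize(im[y0:y0+100,x0:x0+130,::-1],None,fx=6,fy=6,interpolation=cv2.INTER_CUBIC)
for X,col in((p,(0,0,255)),(p+19*ax,(0,255,255)),(p+88*ax,(0,255,0)),(r.x,(255,0,0))): cv2.circle(big,tuple(int(a) for a in (w2pix(X,"side")-[x0,y0]+.5)*6),4,col,-1)
cv2.imwrite("pics/g4.png",big); print(x0,y0)
```

```text
side [292.5 145. ] [284.4106799  160.49503667]
top [290. 214.] [287.56432305 211.78161737]
[506.57779992  -3.48747644 277.60372663] [-2.52004038 -0.25261467 -0.26662893  2.28658768] offset world [-11.37450202  -3.99414192  33.12174787] tool [ -4.62771435   1.64718852 -34.90349091]
224 85
```

View pics/g4.png

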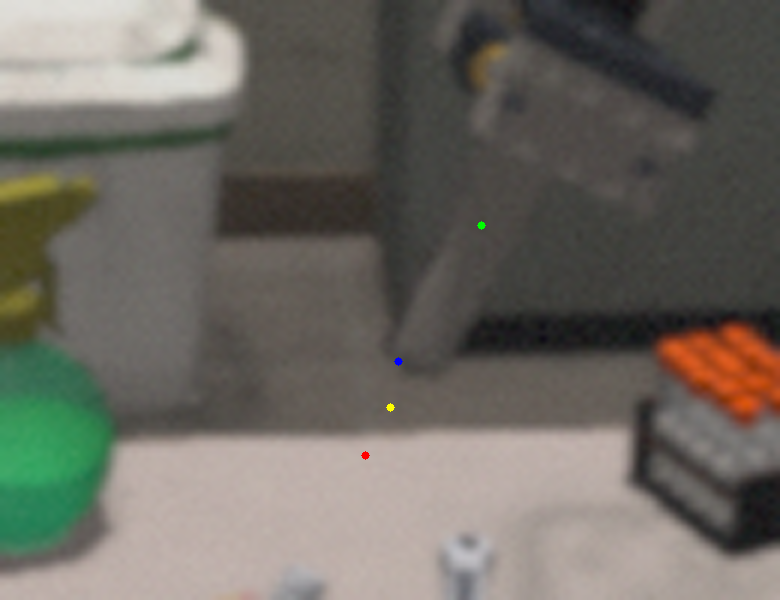

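Run:
```python
from h import *
print("start tcp pix side",w2pix([215.4,-613.3,179.1],"side"),"+35z",w2pix([215.4,-613.3,214.1],"side"))
s=robot.observe(); p=s["tcp_pos"]
for c in("side","top"):
    a=cv2.GaussianBlur(viewer.read_camera(c),(3,3),0).astype(int); b=cv2.GaussianBlur(cv2.imread(f"pics/{c}0.png")[:,:,::-1],(3,3),0).astype(int)
    d=np.abs(a-b).sum(2); q=w2pix(p,c).round().astype(int); print(c,"tcp",q,"tcp+35ax",w2pix(p+35*ax,c).round(1),"tcp+35z",w2pix(p+[0,0,35],c).round(1))
    ys=range(q[1]-30,q[1]+2) if c=="side" else range(q[1]-6,q[1]+22)
    for y in ys: print(y,"".join("%4d"%x for x in d[y,q[0]-10:q[0]+26]) )
```

```text
start tcp pix side [364.63696333  90.84449044] +35z [365.64013274  80.09877188]
side tcp [284 160] tcp+35ax [292.  145.5] tcp+35z [284.5 144.9]
130    1   1   3   3   3   2   5   6   3   2   4   8   8   6   2   0   3   1   2  10  25  48  64  64  53  41  31  30  29  28  26  21  16  11   6   5
131    1   1   3   5   3   3   3   3   1   1   3   6   5   4   4   2   3   4   7  20  38  59  69  64  52  36  29  29  28  28  25  23  16   8   5   5
132    1   3   7   4   3   1   2   3   2   2   1   1   1   3   5   5   4   5  13  33  54  67  70  67  54  37  30  28  28  25  19  18  13   8   3   1
133    4   4   7   2   3   2   2   1   4   4   2   2   1   3   1   1   4   5  19  45  68  76  72  68  58  41  34  33  30  24  17  12   8   6   3   2
134    5   5   5   3   3   3   1   2   1   6   4   2   2   4   1   2   1   9  28  56  78  80  71  68  59  47  39  37  34  25  16   8   3   2   2   3
135    5   3   1   2   2   1   3   4   0   4   3   3   4   8   7   2   2  14  40  63  79  79  73  67  62  51  45  43  37  26  11   4   3   2   1   5
136    6   5   2   1   4   5   4   1   3   3   3   5   4   7  
[... 7346 characters left out ...]
 233 230 236 241 238 238 241 240 243 248 251 256 233 168 117 124 152 189 232 254 255 252 254 250 246 251
230  120 118 114 120 115  94 128 217 252 239 231 231 236 239 239 238 242 242 248 251 254 258 227 145  82  93 145 189 226 255 261 257 254 249 244 247
231  155 156 153 145 125 113 160 229 249 239 235 236 234 236 238 240 242 246 247 246 252 257 235 173 118 113 136 174 218 249 258 256 252 246 242 244
232  160 169 178 175 138 128 185 236 245 238 235 235 232 231 237 236 240 243 243 241 244 251 243 213 182 155 135 160 218 244 248 249 248 245 245 244
233  137 148 174 192 164 159 209 242 240 232 229 231 228 227 228 232 232 232 242 252 257 258 251 237 231 208 161 170 224 243 242 241 239 240 240 243
```

The fingertips consistently sit about 35 mm behind the reported TCP along the tool axis, in both views and in the tail grasp. I'll correct for that and grip again. The width should read about 46 mm (0.5).

Run:
```python
from h import *
grip(1.0)
robot.servo_line(n0+0*ax,feed=150); print(tq())
for h in(-9,-18,-27):
    robot.servo_line(n0+h*ax,feed=60); t=tq(); print(h,t)
    if np.linalg.norm(t[1])>6: break
else:
    grip(0.0,15); s=robot.observe(); print(tq(),s["grip_width"],s["grip_force"],s["joints"].round(2),((s["tcp_pos"]-n0)).round(1))
```

```text
(-0.046, array([0.2, 0.1, 1. ]), 12.6)
-9 (-0.013, array([-0.2,  0.9, -1.2]), 12.8)
-18 (0.011, array([-0.2,  0.3, -1.2]), 13.2)
-27 (0.032, array([ 0.2,  0.4, -0.7]), 13.4)
(0.033, array([ 0. , -1.5,  1.2]), 14.2) 0.5065322321044151 14.770360440015793 [ 0.41  0.23 -0.44  2.21 -0.19  0.26  1.67] [ 12.1   3.6 -23.8]
```

Run:
```python
from h import *
import json
g=A-2*np.pi/3; P=n0-27*ax; d=0
for dd in [.4,.8,1.15]+list(np.arange(1.2,2.35,.05)):
    robot.movep(P,toolrot(g-dd)); s=robot.observe(); t=tq()
    print(round(dd,2),t[0],t[1],t[2],round(s["grip_width"],3),round(s["joints"][6],2))
    d=dd
    if dd>1.1 and t[0]>0.2: break
json.dump(d,open("d.json","w"))
```

```text
0.4 -0.055 [-1.7 -4.8  0.7] 14.6 0.503 1.37
0.8 -0.088 [-2.2 -5.2  1.3] 15.0 0.505 1.05
1.15 -0.071 [-4.2 -6.3  0.8] 15.4 0.505 0.76
1.2 -0.092 [-4.3 -5.4  2.6] 15.6 0.502 0.72
1.25 0.026 [-4.5 -5.8  0.9] 15.9 0.507 0.68
1.3 0.017 [-4.7 -5.2  1.6] 16.1 0.507 0.64
1.35 -0.017 [-5.3 -6.6  2.1] 16.4 0.504 0.6
1.4 -0.028 [-4.5 -5.4  2.3] 16.6 0.503 0.56
1.45 0.023 [-4.6 -5.8  2. ] 16.9 0.502 0.51
1.5 -0.02 [-5.2 -5.6  2.6] 17.1 0.506 0.47
1.55 -0.045 [-4.8 -6.2  2.5] 17.4 0.502 0.43
1.6 -0.057 [-5.4 -6.2  2.6] 17.6 0.504 0.39
1.65 -0.023 [-4.3 -5.7  2.7] 17.9 0.504 0.34
1.7 -0.11 [-4.5 -4.7  2.2] 18.1 0.506 0.3
1.75 -0.041 [-4.4 -6.7  2.7] 18.4 0.507 0.26
1.8 -0.036 [-5.7 -6.4  2. ] 18.6 0.506 0.21
1.85 -0.051 [-5.5 -5.4  2.5] 18.9 0.502 0.17
1.9 -0.068 [-5.9 -5.6  2.3] 19.1 0.5 0.13
1.95 -0.033 [-6.1 -5.7  1.5] 19.4 0.501 0.09
2.0 -0.053 [-6.  -4.8  3.6] 19.6 0.502 0.04
2.05 0.568 [-6.  -6.2  3.3] 19.9 0.507 -0.0
```

The nut met its seat at 2.05 rad with 0.57 N m. I'll release, locate the wrench precisely from its top mask, and check IK.

Run:
```python
from h import *
s=robot.observe(); nc=s["tcp_pos"]+27*ax; M=R.from_rotvec(s["tcp_rot"]).as_matrix()
gx=np.arctan2(M[:,0]@v,M[:,0]@u); print("nc",nc.round(2),nc-n0,"gripper g deg",np.rad2deg(gx),tq())
grip(1.0); print(tq())
robot.servo_line(nc+60*ax,feed=150); print(tq())
im=viewer.read_camera("top"); m=viewer.silhouettes("open_wrench","top"); print([ (x["confidence"],x["mask"].sum()) for x in m]); m=m[0]["mask"]
i=viewer.camera_info("top"); Rm=np.array(i["R"]);C=-Rm.T@i["t"]
ys,xs=np.where(m); D=(Rm.T@np.linalg.inv(i["camera_matrix"])@np.c_[xs,ys,np.ones(len(xs))].T).T
W=(C+D*((12-C[2])/D[:,2])[:,None])[:,:2]
o=np.array([467,-175.]); e=np.array([16,95.])/np.hypot(16,95)
for _ in range(4):
    a=(W-o)@e; h=(a<-65)&(a>-185); Q=W[h]; c=Q.mean(0); w=np.linalg.svd(Q-c)[2][0]; e=w*np.sign(w[1]); 
    a=(W-c)@e; tip=np.sort(a)[-6:].mean()+.7; o=c+e*(tip-23); 
l=np.array([-e[1],e[0]]); print("o",o,"yaw",np.rad2deg(np.arctan2(e[1],e[0])),"extent",a.min()-tip+23, "head lat",((W-o)@l).min(),((W-o)@l).max(),"n",h.sum())
ga=gx
np.save("s.npy",np.r_[nc,gx,o,np.arctan2(e[1],e[0])])
for k in range(6):
    w=gx+k*np.pi/3; r=[]
    for st in (0,np.pi):
        for dw in (0,-.65):
            x=np.cos(w+dw)*u+np.sin(w+dw)*v
            for off in((60,0) if dw==0 else (0,)):
                q=kin.ik(nc+(13-10)*ax-(100+off)*x,toolrot(w+dw+st)); r.append(None if q is None else np.round(q,2).tolist())
    print("wrench x deg",round(np.rad2deg(w)%360),*r,sep="\n   ")
```

```text
nc [559.02  13.43 159.7 ] [-1.28431665 -1.06878465 -0.904086  ] gripper g deg 130.82305269575326 (0.568, array([-6. , -6.2,  3.3]), 19.9)
(0.01, array([-1.1,  0.1, -0.8]), 20.7)
(-0.004, array([-0.2, -0.2,  0.5]), 21.4)
[(0.71, np.int64(1100))]
o [ 464.19937047 -171.42509736] yaw 82.91289085362583 extent -202.44493250266294 head lat -39.5527248178508 39.44690577157602 n 394
wrench x deg
   131
   [0.13, 0.19, 0.29, 2.36, -1.06, 0.43, 0.82]
   [0.05, 0.15, 0.22, 2.33, -0.89, 0.38, 0.51]
   [0.35, 0.11, -0.23, 2.42, -0.82, 0.25, -0.3]
   [0.07, 0.19, 0.37, 2.36, -1.08, 0.44, -2.3]
   [-0.04, 0.15, 0.31, 2.34, -0.92, 0.39, -2.6]
   [0.13, 0.09, 0.0, 2.44, -0.9, 0.26, 2.91]
wrench x deg
   191
   [0.12, 0.28, 0.21, 2.01, -0.68, 0.56, 1.35]
   [0.06, 0.21, 0.17, 2.11, -0.64, 0.48, 1.25]
   [0.06, 0.18, 0.22, 2.25, -0.81, 0.43, 0.83]
   [-0.02, 0.28, 0.38, 2.02, -0.76, 0.59, -1.72]
   [-0.07, 0.21, 0.31, 2.12, -0.7, 0.49, -1.83]
   [-0.04, 0.18, 0.34, 2.25, -0.85, 0.44, -2.28]
wrench x deg
   251
   [0.03, 0.27, 0.0, 1.86, -0.3, 0.57, 1.8]
   [0.02, 0.21, 0.01, 2.01, -0.35, 0.48, 1.86]
   
[... 245 characters left out ...]
.67, 1.62]
   [0.9, 0.45, -1.28, 2.06, 0.8, 0.56, 1.74]
   [-0.02, 0.19, -0.04, 2.03, -0.26, 0.46, 2.1]
   [-0.26, 0.17, -0.01, 2.03, -0.05, 0.46, -0.77]
   [-0.22, 0.14, 0.05, 2.12, -0.2, 0.4, -0.55]
   [-0.15, 0.19, 0.11, 2.03, -0.33, 0.47, -0.98]
wrench x deg
   11
   [0.73, 0.21, -1.18, 2.33, 0.78, 0.33, 2.56]
   [-0.27, 0.06, 0.05, 2.34, -0.18, 0.25, -2.7]
   [0.88, 0.38, -1.26, 2.14, 0.78, 0.48, 2.1]
   [-0.23, 0.05, -0.17, 2.37, 0.21, 0.24, -0.09]
   [-0.25, 0.06, 0.02, 2.34, -0.17, 0.25, 0.43]
   [-0.25, 0.11, 0.03, 2.2, -0.15, 0.35, -0.24]
wrench x deg
   71
   None
   None
   [-0.2, 0.04, 0.02, 2.42, -0.34, 0.21, -2.1]
   None
   None
   [-0.21, 0.04, 0.04, 2.42, -0.34, 0.21, 1.05]
```

Chosen: wrench x at 191° in the nut plane, so the handle ends up over the -y side and all joints stay comfortable. Now pick up the wrench.

Run:
```python
from h import *
S=np.load("s.npy"); o=S[4:6]; yw=S[6]; e=np.array([np.cos(yw),np.sin(yw)]); gp=o-100*e
X=np.r_[e,0]; Z=np.array([0,0,-1.]); rv=R.from_matrix(np.c_[X,np.cross(Z,X),Z]).as_rotvec()
print(kin.ik(np.r_[gp,-30],rv))
robot.movep(np.r_[gp,60],rv); print(tq())
robot.servo_line(np.r_[gp,-12],feed=120); b=robot.observe()["contact_force"]; print(b,tq())
z=-12
while z>-38:
    z-=3; robot.servo_line(np.r_[gp,z],feed=60); f=robot.observe()["contact_force"]-b; print(z,f.round(1))
    if np.linalg.norm(f)>4: break
z+=2; robot.servo_line(np.r_[gp,z],feed=40)
grip(0.0,60); s=robot.observe(); print(z,tq(),s["grip_width"]*92,s["tcp_pos"],s["joints"].round(2))
```

```text
[ 0.12450038  0.61530063  0.44272912  2.05104378 -0.47294598  0.57383796
  0.77606119]
(0.045, array([-0.2,  0.2, -0.4]), 22.7)
[-0.11785262  0.16137617  0.14311594] (0.011, array([-0.1,  0.2,  0.1]), 23.4)
-15 [ 0.8 -0.2 -0.1]
-18 [0.  0.1 0.2]
-21 [-1.1  0.1  0.3]
-24 [0.1 0.4 0.5]
-27 [ 0.5 -0.4 -0. ]
-30 [ 0.1 -0.1  0.8]
-33 [-0.3 -1.3 -0.5]
-36 [-1.3 -0.2 10.3]
-34 (0.035, array([ 0. , -0.2,  0.3]), 26.8) 19.27159867323983 [ 451.84819198 -270.66081352  -33.99208989] [ 0.19  0.61  0.36  2.05 -0.39  0.55  0.7 ]
```

```bash
cat >> h.py <<'E'
S=np.load("s.npy"); nc=S[:3]; W0=S[3]+np.pi/3
def wp(w,off=0,up=0): # TCP pose with wrench at angle w, backed off by off
    x=np.cos(w)*u+np.sin(w)*v; return nc+(up-28)*ax-(100+off)*x, toolrot(w), x
E
python3 - <<'E'
from h import *
s=robot.observe(); p=s["tcp_pos"]; robot.servo_line(p+[0,0,110],feed=150); s=robot.observe(); print(s["grip_width"]*92,tq())
P,r,x=wp(W0,90,30); robot.movep(P,r)
P,r,x=wp(W0,60,0); robot.servo_line(P,feed=120); robot.hold(.2)
b=robot.observe(); print(tq(),b["grip_width"]*92,b["joints"].round(2))
tiles=[]
for c in("side","top"):
    im=viewer.read_camera(c); q=w2pix(nc-60*x+13*ax,c).astype(int); D=45;x0,y0=q-D;k=4.4
    big=cv2.resize(im[y0:y0+2*D,x0:x0+2*D,::-1],None,fx=k,fy=k,interpolation=cv2.INTER_CUBIC)
    yv=np.cross(ax,x)
    for X in (nc-60*x+13*ax,nc+13*ax,nc-44*x+24*yv+13*ax,nc-44*x-24*yv+13*ax): cv2.circle(big,tuple(int(a) for a in (w2pix(X,c)-[x0,y0]+.5)*k),3,(0,0,255),-1)
    tiles.append(big)
    print(c,[((w[0]-nc)@np.c_[x,yv,ax]).round(1).tolist()+[w[1]] for w in find("open_wrench",c)])
cv2.imwrite("pics/w1.png",np.hstack(tiles))
E
```

```text
19.309976149796977 (0.013, array([-0.2,  0. , -4. ]), 27.7)
(0.075, array([-0.3, -0.5, -4. ]), 29.2) 19.44831834142903 [ 0.2   0.33  0.11  2.   -0.69  0.5   1.36]
side [[-66.0, 3.7, 12.1, 0.95], [251.0, 47.3, -135.2, 0.19]]
top [[-57.8, 0.5, 14.1, 0.63]]
```

View pics/w1.png

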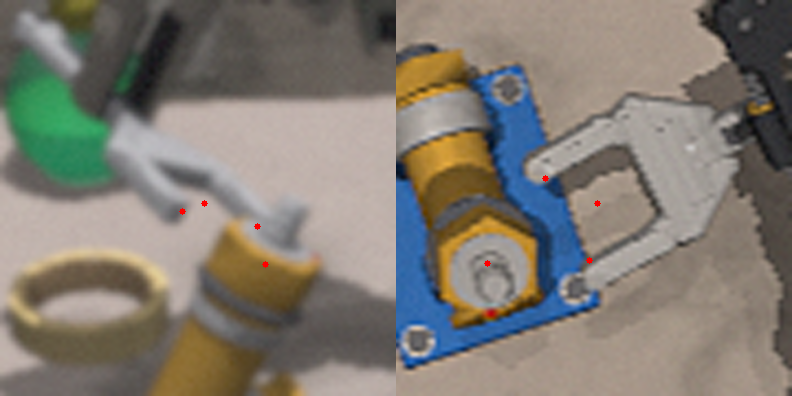

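The wrench is square to the nut plane, with the mouth (tips near (545,170) and (585,285) in the top crop) facing the nut. Now slide it on, watching the forces.

Run:
```python
from h import *
b=robot.observe()["contact_force"]; x=wp(W0)[2]; B=np.c_[x,np.cross(ax,x),ax]
for off in [45,38,30,24,18,12,8,5,3,1,-1,-3,-5]:
    robot.servo_line(wp(W0,off)[0],feed=80); s=robot.observe(); f=(s["contact_force"]-b)@B; print(off,f.round(1),round(s["wrist_torque"]@ax,2),round(s["grip_width"]*92,1),round(s["t"],1))
    if abs(f[1])>10 or abs(f[2])>10 or f[0]<-7: break
```

```text
45 [-1.1 -0.4  1. ] 0.06 19.2 29.8
38 [-0.9 -0.3  0.6] 0.04 19.4 30.0
30 [-0.8 -0.5  0.3] 0.02 19.3 30.3
24 [-0.5 -2.   0.1] -0.04 19.1 30.5
18 [-0.5 -2.   0.8] -0.09 19.3 30.8
12 [-0.1 -1.5  0.8] -0.11 19.9 31.0
8 [-0.9 -1.7 -0.3] -0.07 19.5 31.3
5 [-0.2 -1.   1. ] -0.04 19.3 31.5
3 [-2.4 -1.6  0.5] -0.13 19.3 31.8
1 [-3.  -2.2  0.2] -0.12 19.0 32.0
-1 [-7.1 -1.6  0.2] -0.08 19.2 32.3
```

Run:
```python
from h import *
robot.servo_line(wp(W0,1.)[0],feed=40); b=robot.observe(); b,bt=b["contact_force"],b["wrist_torque"]
d=0
while d<0.80:
    d+=.04; P,r,x=wp(W0-d,1.); robot.servo_line(P,feed=60,rotation=r); s=robot.observe(); f=s["contact_force"]-b
    y=np.cross(ax,x); Mn=(s["wrist_torque"]-bt)@ax+ (-.1)*(f@y); X=R.from_rotvec(s["tcp_rot"]).as_matrix()[:,0]
    e=s["tcp_pos"]-nc
    print(round(d,2),"M",round(Mn,2),"f",(f@np.c_[x,y,ax]).round(1),"ang",round(np.arctan2(-e@v,-e@u)%6.2832-W0%6.2832,3),round(s["grip_width"]*92,1),round(s["t"],1))
    if abs(Mn)>2.6 or np.linalg.norm(f)>35: break
```

```text
0.04 M 0.13 f [ 0.1 -1.2  0.1] ang -0.035 19.5 32.8
0.08 M 0.64 f [ 1.4 -3.4  0.8] ang -0.064 19.5 33.0
0.12 M 0.65 f [ 0.1 -3.3  0.2] ang -0.105 19.0 33.3
0.16 M 0.47 f [ 2.  -2.3 -0.7] ang -0.146 19.5 33.5
0.2 M 0.57 f [ 1.3 -2.9  0.1] ang -0.187 19.1 33.8
0.24 M 0.53 f [ 1.  -3.3  0.4] ang -0.228 19.3 34.0
0.28 M 0.52 f [ 1.2 -2.5  0.3] ang -0.268 19.2 34.3
0.32 M 0.52 f [ 0.9 -3.   0. ] ang -0.308 19.5 34.5
0.36 M 0.46 f [ 1.6 -2.5 -0.3] ang -0.349 19.4 34.8
0.4 M 0.55 f [ 1.6 -3.2  0.5] ang -0.389 19.3 35.0
0.44 M 0.56 f [ 2.1 -3.7  0.3] ang -0.43 19.2 35.3
0.48 M 0.4 f [ 1.9 -1.9 -0. ] ang -0.47 19.2 35.5
0.52 M 0.52 f [ 1.6 -3.1  0.3] ang -0.51 19.4 35.8
0.56 M 0.47 f [ 2.3 -3.1  0.2] ang -0.55 19.5 36.0
0.6 M 0.6 f [ 1.8 -2.8 -0.8] ang -0.588 19.3 36.3
0.64 M 1.3 f [ 1.6 -6.5 -1.2] ang -0.611 19.4 36.5
0.68 M 1.89 f [ 2.7 -8.6 -1.1] ang -0.634 19.1 36.8
0.72 M 2.36 f [  3.1 -10.6  -0.2] ang -0.656 19.7 37.0
0.76 M 2.92 f [  3.8 -13.5  -1. ] ang -0.675 19.5 37.3
```

The hard stop was reached: 0.52 rad of travel under steady torque, then a steep rise to 2.9 N m. I'll back off into the play, slide the wrench off, and check the nut.

Run:
```python
from h import *
for d in(.66,.58,.53): P,r,x=wp(W0-d,1.); robot.servo_line(P,feed=60,rotation=r); print(d,tq())
b=robot.observe()["contact_force"]; B=np.c_[x,np.cross(ax,x),ax]
for off in(8,16,26,36,50): robot.servo_line(wp(W0-d,off)[0],feed=80); print(off,((robot.observe()["contact_force"]-b)@B).round(1))
robot.servo_line(wp(W0-d,75,40)[0],feed=150)
s=robot.observe();print(s["grip_width"]*92,s["t"])
im=viewer.read_camera("top"); np.save("top_after.npy",im)
q=w2pix(n0+26*ax,"top").astype(int); sub=im[q[1]-16:q[1]+16,q[0]-16:q[0]+16].astype(int)
red=sub[...,0]-1.7*np.maximum(sub[...,1],sub[...,2]); ys,xs=np.where(red>20); print(len(xs))
i=viewer.camera_info("top"); Rm=np.array(i["R"]);C=-Rm.T@i["t"]
dd=Rm.T@np.linalg.inv(i["camera_matrix"])@[xs.mean()+q[0]-16,ys.mean()+q[1]-16,1]
X=C+dd*((n0+26*ax-C)@ax)/(dd@ax)-n0; print("dot ang",np.rad2deg(np.arctan2(X@v,X@u)),np.hypot(X@u,X@v),"expected",7.8-np.rad2deg(2.02+.52)) 
gw=((np.array(find("wrench_grip","top")[0][0])),find("open_wrench","top")[0][0]); print(gw, wp(W0-d,75,40)[0]+41*ax)
S=np.load("s.npy"); gp=S[4:6]-100*np.array([np.cos(S[6]),np.sin(S[6])]); X=np.array([np.cos(S[6]),np.sin(S[6]),0]); Z=np.array([0,0,-1.]); rv=R.from_matrix(np.c_[X,np.cross(Z,X),Z]).as_rotvec()
robot.movep(np.r_[gp,60],rv); robot.servo_line(np.r_[gp,-20],feed=120); robot.hold(.2); b=robot.observe()["contact_force"]; print(tq())
z=-20
while z>-36:
    z-=2 if z>-28 else 1; robot.servo_line(np.r_[gp,z],feed=30); s=robot.observe(); f=s["contact_force"]-b; print(z,f.round(1),s["wrist_torque"].round(2))
    if f[2]>3: break
tiles=[]
for c in("side","top"):
    im=viewer.read_camera(c); q=w2pix(np.r_[gp+50*X[:2],10],c).astype(int); D=50;x0,y0=q-D
    tiles.append(cv2.resize(im[y0:y0+2*D,x0:x0+2*D,::-1],None,fx=4,fy=4,interpolation=cv2.INTER_CUBIC))
cv2.imwrite("pics/lay.png",np.hstack(tiles)); print(robot.observe()["t"])
```

```text
0.66 (0.484, array([ 7.7,  0.2, -1.2]), 37.6)
0.58 (-0.224, array([ 2.6,  0.5, -1.8]), 37.9)
0.53 (-0.211, array([ 3.3,  1.2, -1.6]), 38.1)
8 [12.4  0.4  0.1]
16 [ 0.4  1.7 -0.6]
26 [-3.2  2.8 -0.8]
36 [-1.6  4.  -0.1]
50 [-1.7  3.9 -0.9]
19.534407465223733 39.9833
5
dot ang -135.47009930525914 21.75356570888929 expected -137.7312799632291
(array([ 537.2, -164. ,  180.2]), array([536.6, -67.9, 194.9])) [ 538.06434468 -167.18459925  179.00831735]
(0.061, array([ 0.2,  0.1, -4.1]), 41.8)
-22 [ 0.3  0.5 -0.9] [-0.11 -0.07  0.  ]
-24 [ 0.1 -0.7 -0.2] [-0.09 -0.05 -0.04]
-26 [0.1 0.1 1. ] [-0.1  -0.06  0.01]
-28 [-0.6  0.9 -0.5] [-0.08 -0.08  0.01]
-29 [ 0.  -0.3  0.4] [-0.11 -0.04  0.  ]
-30 [ 0.6  0.5 -0.6] [-0.07 -0.13 -0.04]
-31 [-1.4  0.2  0.1] [-0.08 -0.09 -0.03]
-32 [ 0.6 -0.2 -0.5] [-0.11 -0.03 -0.04]
-33 [-1.1 -0.1 -0.3] [-0.07 -0.07 -0.06]
-34 [-0.2 -0.9  0.3] [-0.07 -0.07 -0.02]
-35 [-2.4  1.8 11.6] [ 0.26  0.6  -0.01]
44.65
```

View pics/lay.png

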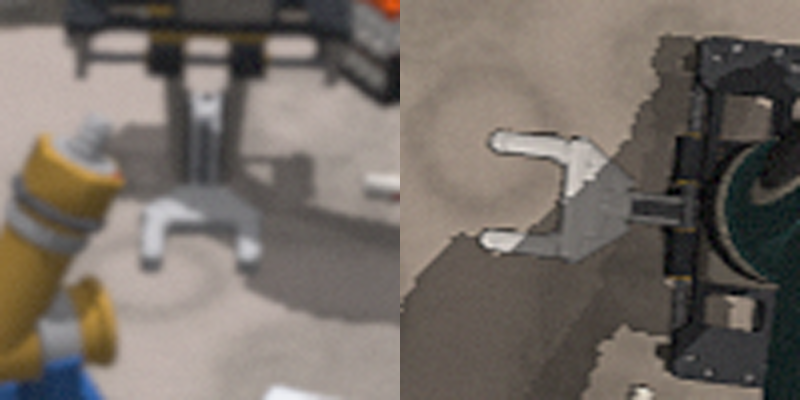

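The wrench is flat at its original bare spot, with the jaws at (205,235) in the side crop and (540,190) in the top crop. The nut dot's turn (143°) agrees with about 2.5 rad in total. Release and retreat.

Run:
```python
from h import *
p=robot.observe()["tcp_pos"]; robot.servo_line(np.r_[p[:2],-34.2],feed=30)
grip(0.35,20); grip(1.0); print(tq())
robot.servo_line(np.r_[p[:2],60],feed=80); robot.servo_line(np.r_[p[:2],160],feed=150)
robot.goto_joints([1.19,0.468,-0.012,1.603,0.006,1.071,-0.056]); robot.hold(.3)
for c in("side","top"):
    im=viewer.read_camera(c)
    for n in("open_wrench","wrench_grip","tape_roll","thread_spool","suture_carton","union_nut"): print(c,n,find(n,c)[:1])
    if c=="top": cv2.imwrite("pics/end.png",im[:,:,::-1])
print(tq())
```

```text
(0.066, array([0.4, 0.2, 0.2]), 46.3)
side open_wrench [(array([ 466.2, -174.2,    6.7]), 0.83)]
side wrench_grip [(array([ 450.5, -267.4,   10.1]), 0.63)]
side tape_roll [(array([ 652.7, -217.9,   -1.5]), 0.93)]
side thread_spool [(array([466.2, 232.3,  -2.4]), 0.63)]
side suture_carton [(array([432.2,  49.2,  -3.6]), 0.83)]
side union_nut []
top open_wrench [(array([ 465. , -172.1,    6.8]), 0.74)]
top wrench_grip [(array([ 452.2, -273.4,    7.8]), 0.58)]
top tape_roll [(array([ 650.2, -218.2,    3.1]), 0.9)]
top thread_spool [(array([465.9, 231.3,  -3.7]), 0.66)]
top suture_carton [(array([431.6,  57.1,  -2.7]), 0.71)]
top union_nut [(array([562.9,  16.3, 160.1]), 0.7)]
(0.018, array([ 0.6,  0.2, -0.1]), 51.0)
```

View pics/end.png

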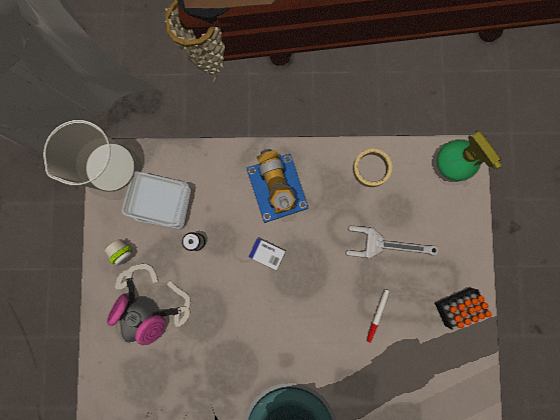

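The final view shows the wrench flat at (390,243), with the tape roll (372,167), spool (193,241) and carton (267,253) unmoved.

```bash
python3 -c "
from h import *
print(robot.job_done())"
```

```text
the job is handed in; nothing more can be done
None
```

The job is handed in at about 51 s: nut spun finger-tight with the gripper, then wrenched about 0.52 rad to its hard stop, wrench laid flat on the bare table where it started, and the spool, tape roll and carton not moved.

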